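Extend the telescopic camera boom over the print tray

ROBOT

A 6-joint arm with a two-finger parallel gripper is mounted at the origin on the work surface. World frame = base frame: x ahead of the robot, y to its left, z up, the work surface at z = 0. Lengths are in m, angles in rad, forces in N, time in s.
With the tool pointing down it reaches from about 0.325 to 0.775 m from the base axis. Payload 5.5 kg.
Tool frame: the origin (TCP) lies at the very end of the fingers, on their centre line; the grasp point (between the pads) lies 19 mm behind it; z points along the fingers, y is the line along which they close (so a half turn about z gives the same grasp; the last joint's range is limited). The gripper opens to 85 mm and grips with 20 to 120 N. Pads are 22 mm wide; open, the fingers measure 114 mm over their backs; the gripper's body (76 mm by 85 mm) begins 54 mm behind the grasp point. The pads swing forward as they close: fully open they stand 13 mm farther back than shut.
Start: joints at [-0.057, 0.091, 1.231, -0, 1.82, -0.057], TCP at [0.6, -0, 0.231] pointing down, gripper open.
Joint ranges: [-2.87, 2.87], [-0.86, 2.18], [0.17, 2.46], [-1.51, 4.65], [0.06, 2.69], [-2.65, 2.65]. Speed limits (rad/s): [2.57, 2.57, 3.01, 3.14, 3.14, 3.14].

INTERFACE

Orientations are given as a unit quaternion [x, y, z, w].
In Python, from cell import arm gives the robot as it stands. The module is installed in compiled form; this text tells all that it offers. Calls block until the motion is done:
- arm.move_pose(position, orientation): joint-space move of the TCP to a pose.
- arm.move_straight(position, v=0.15, orientation=None, max_force=None): straight line of the TCP; orientation=None keeps the orientation; v is the mean speed in m/s. With max_force (N) it stops when the force on the tool has changed by that much, and returns True; else False.
- arm.set_joints(angles): joint-space move.
- arm.let_go() and arm.close_gripper(effort=None): open the fingers fully, or close them until they stop; effort is the grip in N (None keeps the last).
- arm.sleep(seconds).
- arm.inverse_kinematics(position, orientation): joint angles nearest the present ones, or None.
- arm.get_state(): the state.
- arm.read_camera(name): name is "scene" or "side" or "wrist"; returns the picture (384x512x3 uint8, red, green, blue); there is no depth.
- arm.calibration(name): a dict with "vertical_fov" (degrees; the focal length in pixels is half the picture's height over the tangent of half this angle, whatever the lens; pixels are square), "cx", "cy" (the principal point, pixels), "R" (3x3) and "t" (3): a world point X has camera coordinates R X + t. Camera axes: x right, y down, z forward; pixel columns grow to the right and rows downward; lengths in m; the calibration is good to about 2 mm. A picture is of the moment at which its call begins: read the wrist's pose just before it. calibration takes no time and is no camera call; for the wrist camera it gives the pose at the moment of the call.
A pose or a line that the arm cannot do raises arm.IKError and nothing moves.
- arm.close_job(): hands the job in; it is judged then, once.
The state is a dict: "time": time; "qpos": joint angles; "dq": joint speeds; "effort": joint torques, N m; "tcp_pos": TCP position; "orientation": TCP orientation; "wrist_force": force on the tool from outside, world axes, zero at the start; "torque": the same for the moment, N m; "finger_gap": finger opening in m; "gripper_force": force on a finger pad.
Only numpy, scipy, OpenCV 4.12 (cv2) and the standard library are available. Lean on these libraries where they do the work, as an engineer would, in place of code of your own. Each camera call takes 0.05 s, during which the arm holds its last target. There are 200 camera calls.

TASK

The inspection camera on the desk stand is needed over the tray of printed parts. Press the release button on top of the boom's sleeve fully in, then pull the camera straight out past the first click stop to the second stop, which is the end of its travel, and hold it there: the boom springs back, so finish while still holding the camera fully extended. Leave the printed part, bottle, paint jar and brush undisturbed.

Things in the scene. Friction and masses are not known exactly. Their poses are not given: they have to be found in the camera images.
- camera: Upright white camera fixed on the boom's end: block 36 mm along the boom, 36 across, 50 high, a 28 mm wide lens barrel 12 mm below it. Origin: block centre, always 165 mm above the desk. x is level along the boom, outwards (the way to pull, its only motion); y level across; z up. At rest 30 mm clear of the sleeve; pinch its free sides across y from above.
- boom (a joint): How far the telescopic boom is drawn out, m: 0 fully in, first stop (a click) near 0.070, second stop 0.140 (hard end). Locked near 0 until the release button is in. Takes 3 to 6 N against a return spring, some 5 N more over the click; let go, it springs back.
- button_top (a point): Centre of the top of the release button: round, black, 24 mm across, pointing up from the square aluminium sleeve (32 mm wide, 180 long, top 181 mm above the desk). Its top is 197.5 mm above the desk when out, on the boom's axis seen from above, 140 mm behind the resting camera's centre.
- release (a joint): How far the release button is pressed, m: 0 out, 0.008 fully in. It moves straight down, needs about 4 N, and stays in where it is left; the boom is free from about 0.005.
- stand: Fixed camera stand: steel base plate 150 x 130 x 14 mm, a column and the sleeve on top. Origin on the desk 20 mm in front of the column, 160 mm behind the resting camera; x points along the boom, outwards, z up.
- tray: Fixed black open tray 290 x 200 x 50 mm lying under the boom's outer end. Origin at the centre of its underside.
- part_center (a point): Centre of the loose printed part, a blue waisted post 48 mm across at the foot and 50 mm high, standing in the tray. To be left alone.
- bottle_center (a point): Centre of a loose clear bottle with a cap, 60 mm across, 170 mm high, standing on the desk. To be left alone.
- paint_jar_center (a point): Centre of a loose small jar, 48 mm across, 45 mm high, standing on the desk. To be left alone.
- brush: Loose paint brush 170 mm long lying on the desk along its own x. To be left alone.

How it is judged:
On the way, in this order (a step that is already met when the one before it is completed fails the run):
1. the release button is pressed in with the boom still home (value of joint release above 0.006 m and value of joint boom below 0.03 m), for 0.1 s.
2. the camera is drawn out past the first stop (value of joint boom above 0.08 m), for 0.05 s.
At the end, for the whole second after the job is handed in: The boom is within 7 mm of its second stop (0.133 m or more), still, and held there by the fingers on the camera (more than 2 N), with the release button still in (value of joint boom above 0.133 m and velocity of joint boom between -0.01 and 0.01 m/s and contact force between the fingers and camera above 2 N and value of joint release above 0.005 m); the arm keeps its last pose, push and grip.
It fails at once if the printed part is disturbed (moved more than 20 mm) (distance of part_center from where it was at the start of the episode above 0.02 m).
It fails at once if the bottle is disturbed (moved more than 20 mm) (distance of bottle_center from where it was at the start of the episode above 0.02 m).
It fails at once if the paint jar is disturbed (moved more than 20 mm) (distance of paint_jar_center from where it was at the start of the episode above 0.02 m).
It fails at once if the brush is disturbed (moved more than 30 mm) (distance of brush from where it was at the start of the episode above 0.03 m).
It also fails if it takes over 43 s, if anything falls off the work surface, if the arm or the gripper's body presses on something with over 40 N, if the wrist force passes 120 N, or if a joint passes its speed limit or range.

## Working session

There is one attempt and no reset: what is moved stays moved. The work goes in short steps, each a Python script; the robot and the scene stay as the last script left them, time stands still between calls to the robot, and variables do not carry over. Pictures are saved under pics/ and viewed, at most 10 in all, crops included, and the job is handed in when it is done.

```bash
mkdir -p pics; python3 - <<'E'
from cell import arm
import cv2,numpy as np
ims=[arm.read_camera(n) for n in("scene","side")]
for n,i in zip(("scene","side"),ims):
    cv2.imwrite(f"pics/{n}0.png",i[:,:,::-1]); c=arm.calibration(n); print(n,c)
E
```

```text
scene {'vertical_fov': 51.31650606756737, 'cx': 252.67849353871466, 'cy': 198.2366360054256, 'R': array([[ 0.57602987,  0.81723927, -0.01759443],
       [ 0.64561077, -0.46804889, -0.60342106],
       [-0.50137444,  0.33622939, -0.79722862]]), 't': array([-0.28802171, -0.35060538,  1.50243373])}
side {'vertical_fov': 48.38007507814227, 'cx': 257.6842694104567, 'cy': 193.6649690795395, 'R': array([[ 0.83667161, -0.54747036, -0.01602557],
       [-0.38595211, -0.56856577, -0.72648051],
       [ 0.38861495,  0.61401073, -0.68700018]]), 't': array([-0.56453175,  0.27697983,  1.03422514])}
```

View pics/scene0.png

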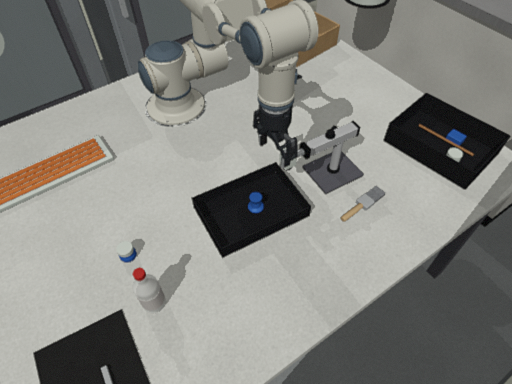

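View pics/side0.png

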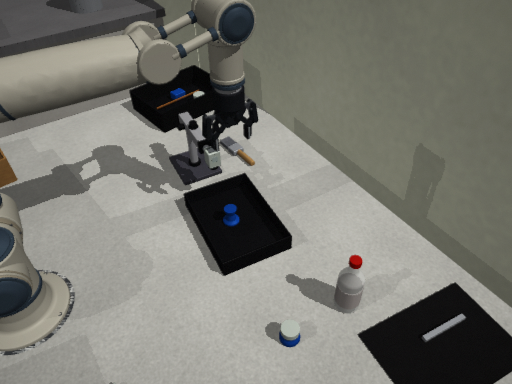

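The scene view has the button near (331,133) and the boom head near (288,155). The side view has the white camera near (212,157) and the button near (193,125). I'll cast rays, then look with the wrist camera from higher up.

```bash
cat >h.py <<'E'
from cell import arm
import cv2,numpy as np
def ray(c,u,v,z):
    f=192/np.tan(np.radians(c["vertical_fov"]/2)); R=c["R"];o=-R.T@c["t"]
    d=R.T@np.array([(u-c["cx"])/f,(v-c["cy"])/f,1]); return o+d*(z-o[2])/d[2]
def proj(c,X):
    f=192/np.tan(np.radians(c["vertical_fov"]/2)); p=c["R"]@np.array(X)+c["t"]; return p[:2]/p[2]*f+[c["cx"],c["cy"]]
def shot(n,name):
    c=arm.calibration(n); i=arm.read_camera(n)[:,:,::-1].copy(); cv2.imwrite(f"pics/{name}.png",i); return c,i
E
python3 - <<'E'
from h import *
a,b=arm.calibration("scene"),arm.calibration("side")
print(ray(a,331,132,.1975),ray(b,193,125,.1975),ray(b,211,149,.19),ray(a,335,184,0))
print(ray(a,256,195,.05),ray(b,231,209,.05), ray(a,363,204,0),ray(b,238,150,0))
p=arm.get_state(); c=arm.calibration("wrist"); print(-c["R"].T@c["t"],c["R"][2],p["orientation"])
arm.move_straight([.52,.0,.40],.2)
for n in("side","scene","wrist"): shot(n,n+"1")
S,I=[cv2.imread(f"pics/{n}1.png") for n in("side","wrist")]
cv2.imwrite("pics/m1.png",cv2.resize(np.hstack([S,I]),(800,300)))
E
```

```text
[0.59138037 0.20802224 0.1975    ] [0.57966137 0.1921984  0.1975    ] [0.57213188 0.07098108 0.19      ] [ 6.34763010e-01  2.22297492e-01 -1.11022302e-16]
[ 0.55592556 -0.02638648  0.05      ] [ 0.56354178 -0.03483859  0.05      ] [0.74248757 0.2378024  0.        ] [0.75179223 0.24183033 0.        ]
[0.60072821 0.07845986 0.37213904] [-0.00215501 -0.30807129 -0.95136083] [ 7.07108251e-01  7.07104744e-01 -5.95637837e-04 -6.69248346e-04]
```

View pics/wrist1.png

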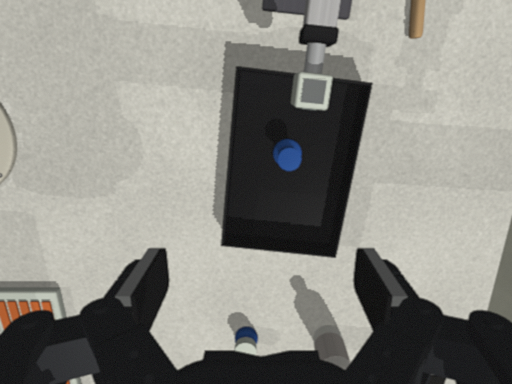

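View pics/side1.png

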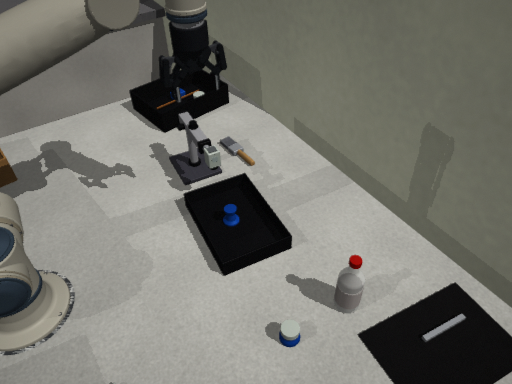

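The wrist view has the camera's top at about (313,91), with the boom running up-image along +y; the fingers already close roughly across it. I'll shift so that the sleeve and button come into view.

```bash
python3 - <<'E'
from h import *
arm.move_straight([.56,.13,.40],.2)
c,i=shot("wrist","wrist2")
f=192/np.tan(np.radians(c["vertical_fov"]/2)); print(f, -c["R"].T@c["t"])
np.savez("c2.npz",**c)
print(ray(arm.calibration("side"),192,125,.1975))
E
```

```text
321.9095633098641 [0.56069242 0.20790773 0.5419148 ]
[0.57725692 0.19385376 0.1975    ]
```

View pics/wrist2.png

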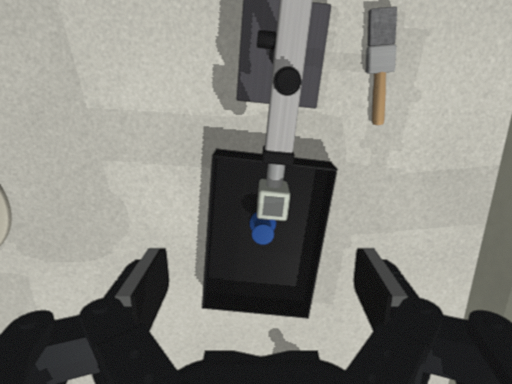

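Here the button's top is at (287,81) and the camera's top is centred on (273,206). Next I compute both positions and the boom axis, then close the fingers and press the button.

```bash
python3 - <<'E'
from h import *
c=dict(np.load("c2.npz"))
i=cv2.imread("pics/wrist2.png"); g=cv2.cvtColor(i,cv2.COLOR_BGR2GRAY)
m=np.zeros_like(g); m[64:98,270:304]=(g[64:98,270:304]<60)*255
n,l,s,ct=cv2.connectedComponentsWithStats(m); k=1+s[1:,4].argmax(); print(s[k],ct[k])
B=ray(c,*ct[k],.1975); C=ray(c,273,206,.19)
d=(C-B)[:2]; print(B,C,np.linalg.norm(d)); d/=np.linalg.norm(d); print(d,np.degrees(np.arctan2(*d[::-1])))
# sleeve edges: symmetric centre at rows 10 and 140 (top z .181)
for r in(30,115,140): print(r,[x for x in range(255,320) if abs(int(g[r,x])-int(g[r,x-1]))>12])
arm.close_gripper(40)
arm.move_straight([B[0],B[1],.225],.2)
print(arm.get_state()["tcp_pos"],arm.get_state()["time"],arm.get_state()["finger_gap"])
shot("wrist","wrist3"); shot("side","side3")
S=cv2.imread("pics/side3.png")[80:200,130:290]; W=cv2.imread("pics/wrist3.png")
cv2.imwrite("pics/m3.png",np.hstack([cv2.resize(S,(400,300)),cv2.resize(W,(400,300))]))
E
```

```text
[273  67  28  28 595] [286.73781513  80.44369748]
[0.58681161 0.21054092 0.1975    ] [0.57460987 0.07111743 0.19      ] 0.13995639083897307
[-0.08718244 -0.99619236] -95.00153538225929
30 [258, 259, 277, 278, 279, 308, 309]
115 [267, 268, 270, 271]
140 [267, 268, 293, 294, 295]
[0.5872465  0.2102951  0.22683823] 4.1083 0.000169575082180135
```

View pics/m3.png

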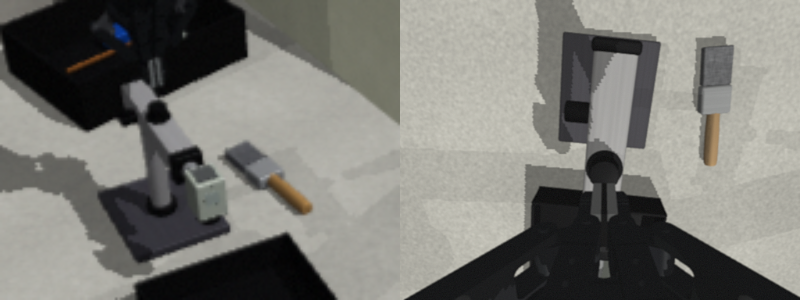

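Triangulated button to camera spacing is 140.0 mm, which matches the spec. The closed fingertips hang just above the button, so I press now.

```bash
python3 - <<'E'
from h import *
p=[.5868,.2105]
print(arm.move_straight([*p,.185],.03,max_force=18)); s=arm.get_state(); print(s["tcp_pos"],s["wrist_force"])
arm.sleep(.3); s=arm.get_state(); print(s["tcp_pos"],s["wrist_force"])
E
```

```text
True
[0.58668256 0.2104998  0.18956427] [-1.09008008 -0.75874186  4.05658816]
[0.58667182 0.21050696 0.18955145] [-0.01182787 -0.06483517  5.31010598]
```

```bash
python3 - <<'E'
from h import *
from scipy.spatial.transform import Rotation as R
C=[.5746,.0711]
arm.move_straight([.5868,.2105,.27],.15)
arm.let_go()
q=(R.from_euler("z",-5,degrees=True)*R.from_quat([.7071068,.7071068,0,0])).as_quat()
arm.move_pose([*C,.26],q)
print("hit",arm.move_straight([*C,.150],.08,max_force=15))
s=arm.get_state();print(s["tcp_pos"],s["wrist_force"])
arm.close_gripper(70)
s=arm.get_state();print(s["time"],s["tcp_pos"],s["wrist_force"],s["finger_gap"],s["gripper_force"])
shot("side","side4"); shot("wrist","wrist4")
S=cv2.imread("pics/side4.png")[80:200,130:290]; W=cv2.imread("pics/wrist4.png")
cv2.imwrite("pics/m4.png",np.hstack([cv2.resize(S,(400,300)),cv2.resize(W,(400,300))]))
E
```

```text
hit False
[0.57491794 0.07112347 0.15073251] [-0.08837912 -0.68891808 -0.54377658]
9.8667 [0.57392435 0.07118528 0.15044271] [-5.24032251  0.10373829  4.45903984] 0.03483244286008066 72.2284197807312
```

View pics/m4.png

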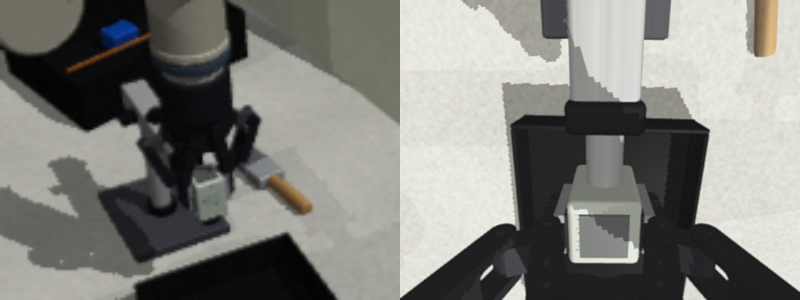

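The grasp is centred (gap 35 mm, 72 N). Now I pull along the boom.

```bash
python3 - <<'E'
from h import *
d=np.array([-.08718,-.99619,0]); o=np.array([.5746,.0711,.1505])
def rep(t):
    s=arm.get_state();print(t,round(s["time"],2),(s["tcp_pos"]-o)@d,s["tcp_pos"],s["wrist_force"].round(1),s["finger_gap"],s["gripper_force"])
arm.move_straight(o+.06*d,.06);rep("a")
arm.move_straight(o+.10*d,.06);rep("b")
arm.move_straight(o+.13*d,.06);rep("c")
print(arm.move_straight(o+.15*d,.03,max_force=15));rep("d")
arm.sleep(.5);rep("e")
shot("side","side5"); shot("wrist","wrist5")
S=cv2.imread("pics/side5.png")[90:240,130:330]; W=cv2.imread("pics/wrist5.png")
cv2.imwrite("pics/m5.png",np.hstack([cv2.resize(S,(400,300)),cv2.resize(W,(400,300))]))
E
```

```text
a 11.12 0.05922580632539858 [0.56815714 0.01221152 0.15044417] [-7.9  4.2  3. ] 0.03539018467211869 72.19462752342224
b 11.93 0.09921178586741763 [ 0.56429446 -0.02758936  0.15043854] [-10.9   5.5   3.8] 0.035664382175443016 72.22504377365112
c 12.58 0.1291626818936503 [ 0.56139086 -0.0574007   0.15044132] [-12.9   4.8   3.7] 0.03491683263142975 72.26190090179443
True
d 13.07 0.13955386266564926 [ 0.56031623 -0.06773757  0.15044603] [-2.2  4.5  1.6] 0.03506099440335631 72.34049677848816
e 13.57 0.13954293987487054 [ 0.56033319 -0.06772809  0.1504763 ] [-1.7  4.4  3. ] 0.035156684564696374 72.47167110443115
```

View pics/m5.png

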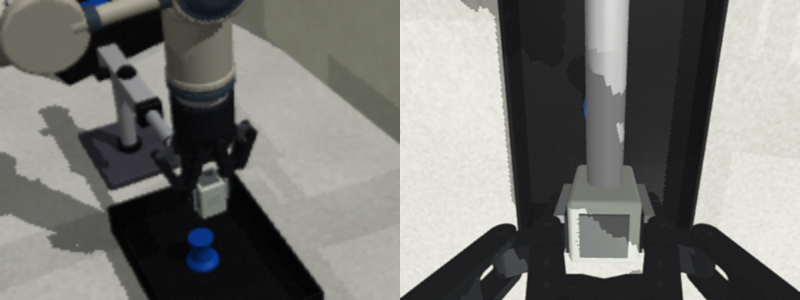

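The boom is drawn out 139.5 mm, the force rose at the end stop, and the camera sits in the fingers as it did before the pull, so there is no slip. Handing in.

```bash
python3 -c "
from cell import arm
print(arm.close_job())"
```

```text
the job is handed in; nothing more can be done
None
```

I pressed the release button in about 8 mm and pulled the camera out about 139.5 mm to the second stop, then handed the job in with the gripper still holding it there; the verdict was not shown to me, and nothing else was touched as far as I could see.

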